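Load and lock a battery pack in a charging dock

ROBOT

A 6-joint arm with a two-finger parallel gripper is mounted at the origin on the work surface. World frame = base frame: x ahead of the robot, y to its left, z up, the work surface at z = 0. Lengths are in mm, angles in rad, forces in N, time in s.
With the tool pointing down it reaches from about 350 to 975 mm from the base axis. Payload 4.9 kg.
Tool frame: the origin (TCP) lies midway between the tips of the shut fingers; the grasp point (between the pads) lies 19 mm behind it (arm.grip_depth is the distance from the TCP to the grasp point, in mm); z points along the fingers, x is the direction in which the jaws open and shut, and the axes are right-handed (so a half turn about z gives the same grasp; the last joint's range is limited). The gripper opens to 85 mm and grips with 20 to 120 N. Pads are 22 mm wide; open, the fingers measure 114 mm over their backs; the gripper's body (76 mm by 85 mm) begins 54 mm behind the grasp point. The pads swing forward as they close: fully open they stand 13 mm farther back than shut.
Start: joints at [-1.465, 0.053, 1.613, -0, 1.476, -0.119], TCP at [139.316, -609.256, 231.304] pointing down, gripper open.
Joint ranges: [-3.01, 3.01], [-1.01, 2.22], [0.06, 2.58], [-1.02, 4.17], [0.09, 2.62], [-3.14, 3.14]. Speed limits (rad/s): [2.57, 2.57, 3.14, 3.14, 3.14, 3.14].

INTERFACE

Orientations are given as a unit quaternion [w, x, y, z].
In Python, from plant import arm, imaging, search_frame, cut_out gives the robot as it stands.
- The arm moves only by the shell command python3 -m creep 'ROWS' [FORCE]. ROWS is JSON, a list of rows, each a list of 7 numbers: the shift along the world's x, y, z in m, then the turn, a rotation vector about the world's x, y, z in degrees, then the closure, from -1 (fully open) to 1 (shut). A call has 1 to 12 rows; each row shifts and turns the pose as measured when the row begins; what a row does not reach is not made up. A row lasts 1/12 s, in which the tool goes at most 41.7 mm and 7.16 degrees, less where a joint would pass 70% of its speed; a pose out of reach is approached as far as the arm can. A call with a gripper value outside its range is refused whole. The fingers move at their own pace and stop on an object; FORCE is the grip in N (left out, the last holds). Time passes only in rows, so rows that do not move let the fingers close. It gives the time, the measured TCP pose, the force and the opening at its end, in the units of the state.
- arm.state(): the state, without advancing time (a new reading comes with each control period).
- imaging.camera(name): name is "scene" or "side" or "wrist"; returns the picture (384x512x3 uint8, blue, green, red); there is no depth.
- imaging.camera_model(name): a dict with "fx", "fy", "cx", "cy" (pixels), "R" (3x3) and "t" (3): a world point X has camera coordinates R X + t. Camera axes: x right, y down, z forward; pixel columns grow to the right and rows downward; lengths in mm; the calibration is good to about 2 mm. A picture is of the moment at which its call begins: read the wrist's pose just before it. camera_model takes no time and is no camera call; for the wrist camera it gives the pose at the moment of the call.
- arm.sign_off(): hands the job in, once; it reports no verdict.
Trained networks look in the newest picture that a camera, given by its name, has taken for a name from the list of things; names that differ only in an ending like _2 or _b are one class to them, and where a whole thing is asked for, a point or a joint stands for the part that bears it (a point fixed in the world has none). Each returns a list of dicts, best first, with "confidence" (0 to 1); they miss things now and then, are a little off and sometimes report something else, mostly with a low value. They report only what shows in the picture. A call takes as long as a camera call. They do not tell look-alikes from the thing itself.
- search_frame(target, camera): "point" ([x, y, z] in mm, in world coordinates, good to about 4 mm: the middle of the surface that is visible of it).
- cut_out(target, camera): "region" (384x512 bool, what is visible of it).
The state is a dict: "t": time; "joints": joint angles; "qvel": joint speeds; "joint_efforts": joint torques, N m; "eef_pos": TCP position; "ee_rot": TCP orientation; "contact_force": force on the tool from outside, world axes, zero at the start; "wrist_torque": the same for the moment, N m; "width": finger opening in mm.
Only numpy, scipy, OpenCV 4.12 (cv2) and the standard library are available. Lean on these libraries where they do the work, as an engineer would, in place of code of your own. Each camera call takes 0.05 s, during which the arm holds its last target.

TASK

Take the larger of the two battery packs by its handle and slide it gently down into the bay of the charging dock until it sits fully home. Then turn the dock's lock knob clockwise past its detent until it clicks over against its stop, with the steel tab over the pack's shoulder, and let go. Leave the slimmer pack and the screw jar standing where they are.

Things in the scene. Friction and masses are not known exactly. Their poses are not given: they have to be found in the camera images.
- pack_handle (a point): Larger battery pack, standing upright: grey body 44 mm (its x) by 70 mm (its y) by 70 mm tall, on top a centred black handle block 22 mm (x) by 30 mm (y) by 50 mm tall; 120 mm tall in all, about 0.42 kg; a half turn about z looks the same. This point is the centre of the handle block: 95 mm above the pack's underside, 25 mm above the flat shoulder on top of the body.
- pack: The same larger pack; origin at the centre of its underside, axes as for its handle, z up.
- slim_handle (a point): The slimmer battery pack, to be left alone: body 28 mm (x) by 56 mm (y) by 70 mm tall, same handle block 22 x 30 x 50 mm on top, total 120 mm. This point is the centre of its handle block, 95 mm above its underside. The two packs may stand in either place.
- slim: The same slimmer pack; origin at the centre of its underside, z up.
- jar: Round closed pale glass screw jar with a cap, 60 mm across, 75 mm tall, standing at the far side of the work area; origin at the centre of its underside.
- dock: Charging dock: a fixed grey block on the table, 84 mm (its x) by 210 mm (its y), 80 mm tall. Bay centre 50 mm to its +y side, lock knob axis 50 mm to its -y side. Origin at the centre of its underside, z up.
- bay (a point): Centre of the bay's floor, 10 mm above the table; axes as the dock's. The bay is an open-topped well 47 mm (x) by 73 mm (y), 70 mm deep, with a 5 mm 45-degree chamfer round its mouth outside that size. The larger pack fits with 1.5 mm play each side, its x along the dock's x, either way round; fully home its shoulder is flush with the dock's top and its handle centre is 95 mm above this point.
- lock_grip (a point): Lock knob on the dock's top: black upright bar 44 mm long (its x), 14 mm wide (its y), top 53 mm above the dock's top. From its foot a flat steel tab 18 mm wide reaches 77 mm along +x from the knob's vertical axis, 4 to 9 mm above the dock's top. This point is on the axis, 36 mm above the dock's top and 27 mm above the tab; its axes turn with the knob, z up.
- lock (a joint): Lock knob angle, rad, growing clockwise seen from above. 0 = open, tab out over the dock's front (-x) edge, clear of the bay; 1.25 = stop, tab along the dock's +y over the pack's shoulder. A sprung detent resists with up to 0.15 N m, hump at 0.66; past it the knob snaps on to its stop, short of it it springs back towards 0. A pack not fully home blocks the tab.
Mind the look-alikes: they are no part of the job. Leave any purple or yellow look-alike of the slim alone.

How it is judged (in metres and radians):
On the way, in this order (a step that is already met when the one before it is completed fails the run):
1. the larger pack is fully home in the bay while the lock is still open (horizontal distance between pack_handle and bay below 0.006 m and z of pack_handle in the frame of bay below 0.099 m and angle between pack's own z axis and vertical below 0.06 rad and value of joint lock below 0.4 rad), for 0.2 s.
2. the lock knob is turned past its detent to its stop over the seated pack (horizontal distance between pack_handle and bay below 0.006 m and z of pack_handle in the frame of bay below 0.099 m and angle between pack's own z axis and vertical below 0.06 rad and value of joint lock above 1.1 rad), for 0.2 s.
At the end, for the whole second after the job is handed in: Larger pack at rest upright in the bay (within 6 mm of its centre line and 4 mm of fully home, tilt under 0.06 rad); lock knob past its detent (over 1.1 rad); slimmer pack and jar upright, within 40 and 50 mm of their starts (all of step 2 and linear speed of pack below 0.02 m/s and distance of slim from where it was at the start of the episode below 0.04 m and angle between each of slim, jar's own z axis and vertical below 0.2 rad and distance of jar from where it was at the start of the episode below 0.05 m); the robot touches nothing.
It fails at once if the pack is dropped into the bay (faster than 0.6 m/s inside it) (horizontal distance between pack_handle and bay below 0.03 m and z of pack in the frame of bay below 0.07 m and linear speed of pack above 0.6 m/s).
It fails at once if the slimmer pack or the jar is knocked over (angle between any of slim, jar's own z axis and vertical above 0.6 rad).
It also fails if it takes over 56 s, if anything falls off the work surface, if the arm or the gripper's body presses on something with over 40 N, if the wrist force passes 120 N, or if a joint passes its speed limit or range.

## Working session

There is one attempt and no reset: what is moved stays moved. The work goes in short steps, Python scripts to look and compute and a shell command to move; the robot and the scene stay as the last step left them, time stands still between calls to the robot, and variables do not carry over. Pictures are saved under pics/ and viewed, and the job is handed in when it is done.

```bash
ls; mkdir -p pics; python3 - <<'E'
from plant import arm, imaging, search_frame, cut_out
import cv2
s=arm.state();print(s)
for c in ["scene","side","wrist"]:
    cv2.imwrite(f"pics/a_{c}.png",imaging.camera(c))
    for n in ["pack","slim","dock","lock_grip","jar","pack_handle","slim_handle"]:
        try:
            for d in search_frame(n,c)[:4]: print(c,n,d)
        except Exception as e: print(c,n,e)
E
```

```text
pics
{'t': 0.0, 'joints': array([-1.46502753e+00,  5.33849541e-02,  1.61431826e+00,  9.93783414e-06,
        1.47599844e+00, -1.18982452e-01]), 'qvel': array([ 0.00041925, -0.00013136, -0.00011262, -0.00225358,  0.00195424,
        0.00093652]), 'joint_efforts': array([ 3.22395772e-04, -3.93684447e+01, -3.70174026e+01, -8.20743981e-05,
        7.09510467e-03, -6.96211046e-06]), 'eef_pos': array([ 139.23643798, -608.64392311,  230.03111523]), 'ee_rot': array([-7.54025597e-04,  7.81940404e-01, -6.23352302e-01, -7.37178323e-04]), 'contact_force': array([ 0.325941  , -0.88235204, -0.1033427 ]), 'wrist_torque': array([ 0.04056975,  0.02507451, -0.01773548]), 'width': 85.55496897204637}
scene pack {'point': [489.5, 89.8, 69.1], 'confidence': 0.95}
scene slim {'point': [594.0, 52.9, 64.0], 'confidence': 0.82}
scene slim {'point': [481.1, 279.0, 79.3], 'confidence': 0.81}
scene slim {'point': [617.2, 166.6, 65.1], 'confidence': 0.62}
scene slim {'point': [575.5, 272.2, 59.1], 'confidence': 0.57}
scene dock {'point': [564.4, -133.4, 61.3], 'confidence': 0.73}
scene dock {'point': [574.4, 269.
[... 780 characters left out ...]
6.5, 278.5, 72.8], 'confidence': 0.75}
side slim {'point': [548.2, 278.7, 68.7], 'confidence': 0.73}
side dock {'point': [535.8, -126.0, 79.1], 'confidence': 0.7}
side lock_grip {'point': [544.8, -184.9, 101.4], 'confidence': 0.89}
side lock_grip {'point': [731.9, 106.7, 52.6], 'confidence': 0.4}
side jar {'point': [734.1, 107.0, 51.7], 'confidence': 0.82}
side pack_handle {'point': [463.5, 103.9, 64.6], 'confidence': 0.8}
side slim_handle {'point': [551.2, 283.6, 73.8], 'confidence': 0.97}
side slim_handle {'point': [592.5, 165.1, 66.9], 'confidence': 0.96}
side slim_handle {'point': [576.1, 55.4, 60.3], 'confidence': 0.8}
side slim_handle {'point': [466.4, 280.3, 69.6], 'confidence': 0.64}
```

View pics/a_scene.png

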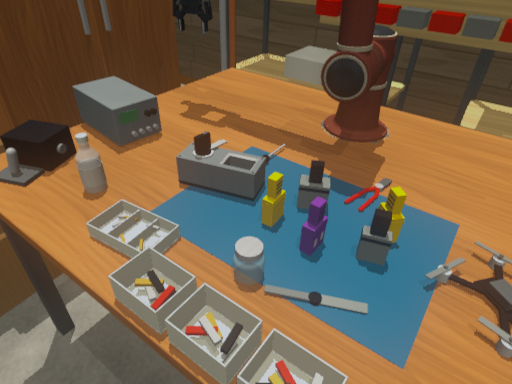

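View pics/a_side.png

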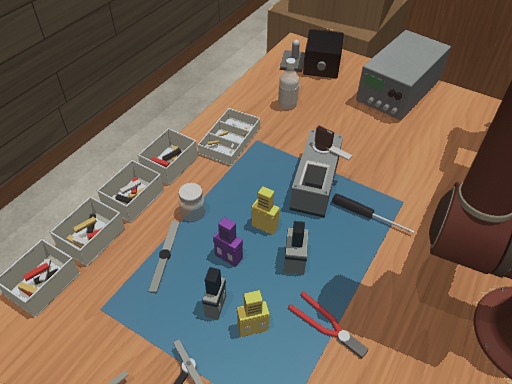

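View pics/a_wrist.png

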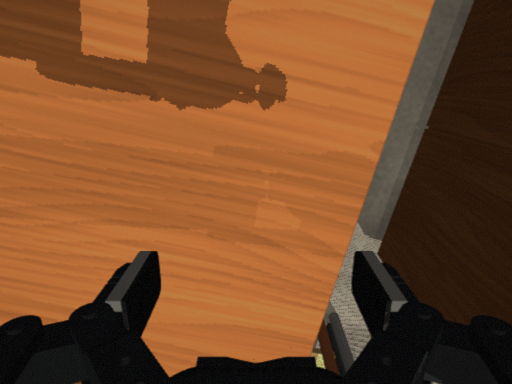

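```bash
python3 - <<'E'
from plant import arm, imaging
import numpy as np
from scipy.spatial.transform import Rotation as Ro
s=arm.state();m=imaging.camera_model("wrist")
q=s['ee_rot'];T=Ro.from_quat([q[1],q[2],q[3],q[0]]).as_matrix()
C=-m['R'].T@m['t'];print(C, T.T@(C-s['eef_pos']), T.T@m['R'].T[:,2], T, m['fx'],m['cx'])
for c in("scene","side"):
    m=imaging.camera_model(c);print(c,-m['R'].T@m['t'],m['R'],m['fx'],m['cx'],m['cy'])
E
python3 -m creep '[[0,0,0.04,0,0,0,-1],[0.01,0.02,0.035,0,0,0,-1],[0.02,0.035,0,0,0,0,-1],[0.02,0.035,0,0,0,0,-1],[0.02,0.035,0,0,0,0,-1],[0.02,0.035,0,0,0,0,-1],[0.02,0.035,0,0,0,0,-1],[0.02,0.035,0,0,0,0,-1],[0.02,0.035,0,0,0,0,-1],[0.02,0.035,0,0,0,0,-1],[0.02,0.035,0,0,0,0,-1],[0.02,0.035,0,0,0,0,-1]]'
```

```text
[ 218.29112505 -591.83407239  374.52959707] [   0.61858611  -80.86221407 -143.21815869] [-1.76789007e-06  3.10442310e-01  9.50592222e-01] [[ 2.22895346e-01 -9.74842379e-01  1.49585161e-05]
 [-9.74842379e-01 -2.22895346e-01 -6.05629685e-06]
 [ 9.23811845e-06 -1.32322750e-05 -1.00000000e+00]] 333.01898002040247 255.8083689292089
scene [1114.65562603  365.38561485  536.17262903] [[-0.59410244  0.80409371  0.02180823]
 [ 0.46784759  0.36746803 -0.80379468]
 [-0.65434007 -0.46733345 -0.59450695]] 351.4494127842004 251.6933926458322 192.06479039212206
side [244.75528672 637.2033706  875.79208516] [[-0.85202016 -0.52338138  0.01155759]
 [-0.39347861  0.62567527 -0.6735763 ]
 [ 0.345306   -0.57844825 -0.73902733]] 477.861060663135 256.6278675720428 187.78493206136915
t: 2.2
eef_pos: [349.3, -228.3, 308.0]
ee_rot: [-0.001, 0.777, -0.63, 0.002]
contact_force: [0.6, 0.4, 0.4]
width: 85.5
```

```bash
python3 -m creep '[[0.02,0.02,0.02,0,0,0,-1],[0.025,0.025,0.015,0,0,0,-1],[0.03,0.02,0.015,0,0,0,-1],[0.03,0.02,0.015,0,0,0,-1],[0.03,0.02,0.015,0,0,0,-1],[0.03,0.02,0.01,0,0,0,-1],[0.03,0.02,0.01,0,0,0,-1],[0.025,0.02,0,0,0,0,-1],[0.025,0.02,0,0,0,0,-1],[0,0.01,0,0,0,0,-1],[0,0,0,0,0,0,-1],[0,0,0,0,0,0,-1]]'
python3 - <<'E'
from plant import arm, imaging, search_frame
import cv2
cv2.imwrite("pics/b_wrist.png",imaging.camera("wrist"))
s=arm.state();print(s['eef_pos'],s['qvel'])
for n in ["pack","slim","dock","lock_grip","jar"]:
    for d in search_frame(n,"wrist")[:4]: print(n,d)
E
```

```text
t: 3.2
eef_pos: [605.8, -11.0, 412.6]
ee_rot: [-0.003, 0.781, -0.625, 0.004]
contact_force: [-0.1, 0.2, -0.5]
width: 85.3
[605.51955869 -11.31314656 412.73542112] [-0.02003674 -0.01805183  0.00901234 -0.00102535 -0.0003055   0.00102222]
pack {'point': [480.7, 81.1, 71.5], 'confidence': 0.73}
pack {'point': [548.1, -177.8, 97.0], 'confidence': 0.47}
slim {'point': [608.7, 149.7, 70.7], 'confidence': 0.88}
slim {'point': [566.0, 256.1, 68.3], 'confidence': 0.84}
slim {'point': [476.1, 266.1, 65.1], 'confidence': 0.69}
slim {'point': [590.2, 36.6, 83.9], 'confidence': 0.55}
dock {'point': [548.7, -144.2, 77.3], 'confidence': 0.59}
lock_grip {'point': [550.6, -180.4, 96.5], 'confidence': 0.65}
lock_grip {'point': [567.4, 257.6, 69.0], 'confidence': 0.19}
jar {'point': [734.4, 89.5, 76.6], 'confidence': 0.81}
```

View pics/b_wrist.png

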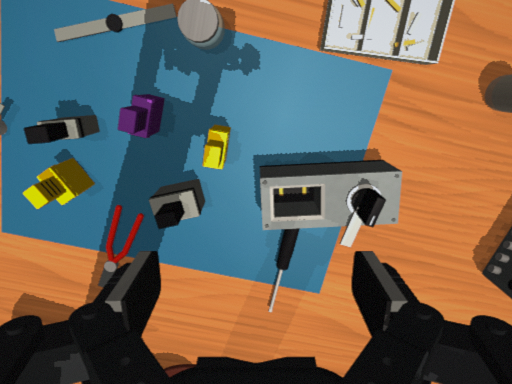

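```bash
python3 - <<'E'
import cv2
im=cv2.imread("pics/b_wrist.png")
cv2.imwrite("pics/b_dock.png",cv2.resize(im[150:260,250:410],None,fx=5,fy=5,interpolation=cv2.INTER_CUBIC))
cv2.imwrite("pics/b_pack.png",cv2.resize(im[165:240,135:220],None,fx=8,fy=8,interpolation=cv2.INTER_CUBIC))
im=cv2.imread("pics/a_side.png")
cv2.imwrite("pics/a_side_dock.png",cv2.resize(im[115:225,280:360],None,fx=5,fy=5,interpolation=cv2.INTER_CUBIC))
E
```

```text
(no output)
```

View pics/b_dock.png

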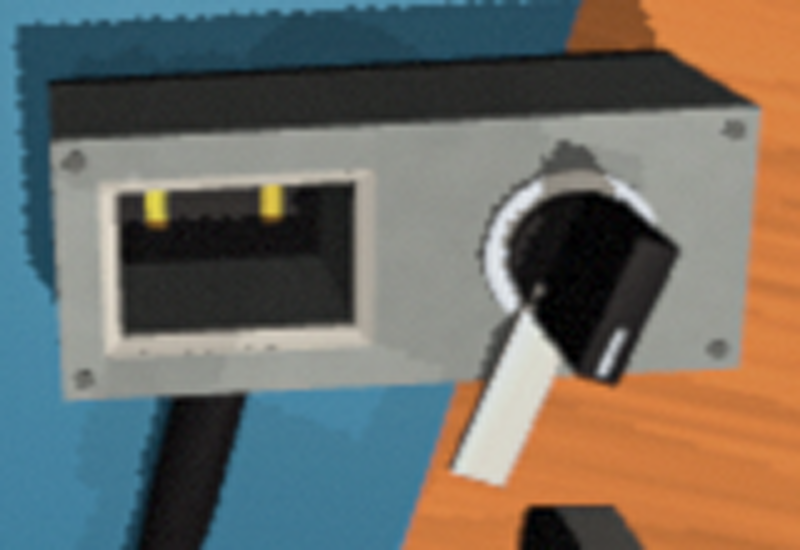

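View pics/b_pack.png

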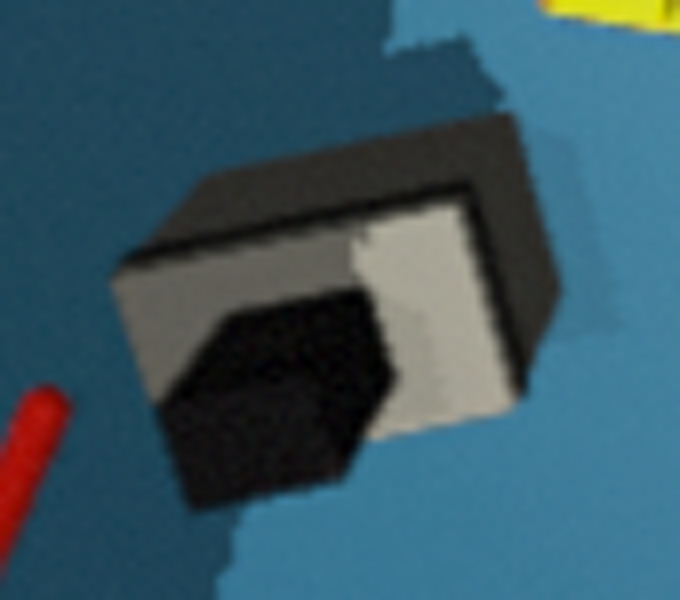

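View pics/a_side_dock.png

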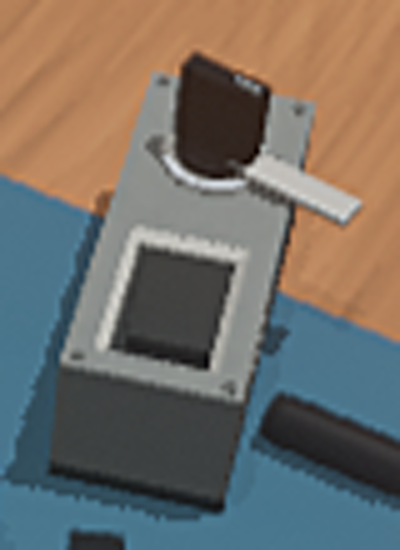

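```bash
cat > h.py <<'E'
from plant import arm, imaging, search_frame, cut_out
import numpy as np, cv2
from scipy.optimize import least_squares
def proj(m,P):
    c=(m['R']@np.atleast_2d(P).T).T+m['t']
    return np.c_[m['fx']*c[:,0]/c[:,2]+m['cx'], m['fy']*c[:,1]/c[:,2]+m['cy']]
def pose(p,L):
    c,s=np.cos(p[2]),np.sin(p[2]); L=np.atleast_2d(L).astype(float)
    return np.c_[p[0]+c*L[:,0]-s*L[:,1], p[1]+s*L[:,0]+c*L[:,1], L[:,2]]
def fit(obs,p0):
    # obs: list of (model, local pts, px)
    f=lambda p: np.concatenate([(proj(m,pose(p,L))-np.array(px)).ravel() for m,L,px in obs])
    r=least_squares(f,p0,loss='soft_l1'); return r.x,f(r.x)
E
python3 - <<'E'
from h import *
W=imaging.camera_model("wrist");S=imaging.camera_model("side")
L=[[42,105,80],[42,-105,80],[-42,-105,80],[-42,105,80]]
w=[[260.4,179],[401.4,171.4],[398,223],[263,230]]
s=[[292,188.4],[311,130],[342.4,135.6],[328,195]]
for o in ([(W,L,w)],[(S,L,s)],[(W,L,w),(S,L,s)]):
    p,r=fit(o,[550,-140,0]);print("dock",p,np.degrees(p[2]),r.round(1)); print("bay",pose(p,[0,50,10]),"knob",pose(p,[0,-50,116]))
# pack
L=[[22,35,70],[22,-35,70],[-22,-35,70],[22,-35,0],[-22,-35,0],[-11,15,120],[-11,-15,120],[11,15,120]]
g=lambda a:[[135+c/8,165+r/8] for c,r in a]
w=g([[115,270],[467,180],[522,405],[515,112],[560,290],[190,510],[345,480],[160,400]])
for k in (5,8):
  p,r=fit([(W,L[:k],w[:k])],[480,95,0]);print("pack",p,np.degrees(p[2]),r.round(1).reshape(-1,2).tolist())
ims=cv2.imread("pics/a_side.png")
p0=p
Lh=[[sx*22,sy*35,z] for sx in(1,-1) for sy in (1,-1) for z in (0,70)]+[[sx*11,sy*15,z] for sx in(1,-1) for sy in (1,-1) for z in (70,120)]
for cn in("side","scene"):
    im=cv2.imread(f"pics/a_{cn}.png");q=proj(imaging.camera_model(cn),pose(p,Lh))
    c=q.mean(0).astype(int);cr=im[c[1]-45:c[1]+45,c[0]-50:c[0]+50];cr=cv2.resize(cr,None,fx=7,fy=7,interpolation=cv2.INTER_CUBIC)
    for u in q: cv2.circle(cr,tuple(((u-[c[0]-50,c[1]-45]+.5)*7).astype(int)),4,(0,0,255),-1)
    cv2.imwrite(f"pics/c_{cn}.png",cr)
E
```

```text
dock [ 5.40868443e+02 -1.44941782e+02  2.74829478e-01] 15.746569160974175 [-0.2 -0.2  0.4 -0.4 -0.3  0.3  0.   0.4]
bay [[527.29930204 -96.81820805  10.        ]] knob [[ 554.43758385 -193.06535689  116.        ]]
dock [ 5.37511763e+02 -1.39585860e+02  2.75204303e-01] 15.768045044291279 [-0.4 -0.4 -0.8 -0.6  0.6  0.   0.5  0.9]
bay [[523.9245853  -91.46737464  10.        ]] knob [[ 551.09894103 -187.70434462  116.        ]]
dock [ 5.40409020e+02 -1.44476950e+02  2.74870449e-01] 15.748916638129595 [-0.5  0.   0.  -0.1 -0.6  0.5 -0.3  0.6 -0.5 -2.3 -0.9 -2.1  0.4 -1.4
  0.2 -1. ]
bay [[526.83790729 -96.35393193  10.        ]] knob [[ 553.98013244 -192.5999688   116.        ]]
pack [4.76101480e+02 8.68603673e+01 4.22715863e-01] 24.21983488775122 [[-0.4, -0.2], [-0.6, 2.3], [-0.2, 0.3], [0.6, -1.4], [1.2, -0.3]]
pack [4.75960211e+02 8.68298137e+01 4.21302117e-01] 24.13883319568034 [[-0.4, -0.1], [-0.5, 2.4], [-0.3, 0.4], [0.6, -1.3], [1.2, -0.2], [-0.1, 0.1], [0.8, -0.1], [-0.8, -0.2]]
```

```bash
python3 -c "
import cv2,numpy as np
cv2.imwrite('pics/c.png',cv2.resize(np.hstack([cv2.imread('pics/c_side.png'),cv2.imread('pics/c_scene.png')]),(800,360)))"
```

```text
(no output)
```

View pics/c.png

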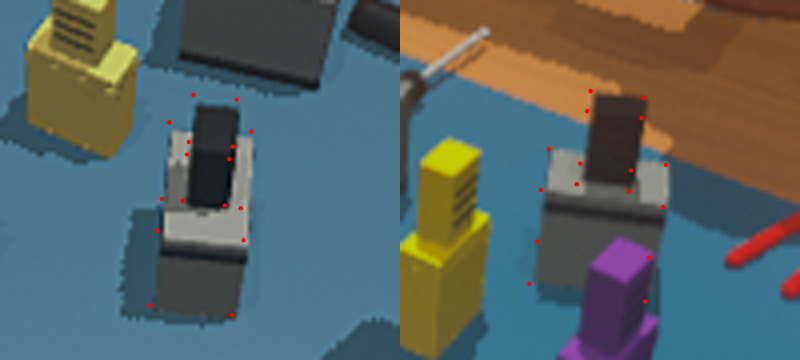

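```bash
python3 -m creep '[[-0.02,0.018,-0.02,0,0,3,-1],[-0.02,0.018,-0.02,0,0,3,-1],[-0.02,0.018,-0.025,0,0,3,-1],[-0.02,0.018,-0.025,0,0,2,-1],[-0.02,0.015,-0.025,0,0,0,-1],[-0.015,0.01,-0.025,0,0,0,-1],[-0.01,0.005,-0.025,0,0,0,-1],[0,0,-0.015,0,0,0,-1],[0,0,0,0,0,0,-1],[0,0,0,0,0,0,-1]]'
python3 - <<'E'
from h import *
im=imaging.camera("wrist");cv2.imwrite("pics/d_wrist.png",im)
s=arm.state();print(s['eef_pos'],s['ee_rot'],s['qvel'],s['joints'])
W=imaging.camera_model("wrist")
Lh=[[sx*22,sy*35,z] for sx in(1,-1) for sy in (1,-1) for z in (0,70)]+[[sx*11,sy*15,z] for sx in(1,-1) for sy in (1,-1) for z in (70,120)]
q=proj(W,pose([476,86.8,.4213],Lh));print(q.round(1))
cr=cv2.resize(im[100:340,110:400],None,fx=2.7,fy=2.5);cv2.imwrite("pics/d_crop.png",cr)
E
```

```text
t: 4.33
eef_pos: [471.3, 86.4, 229.4]
ee_rot: [-0.006, 0.836, -0.549, 0.009]
contact_force: [-0.3, -0.1, 1.0]
width: 85.0
[471.4504724   86.31941829 229.53189615] [-0.00628656  0.83569898 -0.54907679  0.00907577] [-0.00167486  0.00666514 -0.03281391 -0.00050864 -0.00013361 -0.00044523] [ 2.56645102e-02 -3.23258645e-01  1.95613010e+00 -2.59425142e-05
  1.48663996e+00  1.18826493e+00]
[[223.1 135.6]
 [216.5 146.2]
 [285.6 134.7]
 [292.7 145.1]
 [224.7 173.7]
 [218.7 191.8]
 [285.1 172.8]
 [291.8 190.7]
 [238.6 157.6]
 [236.  170.5]
 [270.9 157.2]
 [274.2 170. ]
 [239.3 180.4]
 [236.9 197.1]
 [270.9 180. ]
 [274.1 196.6]]
```

View pics/d_wrist.png

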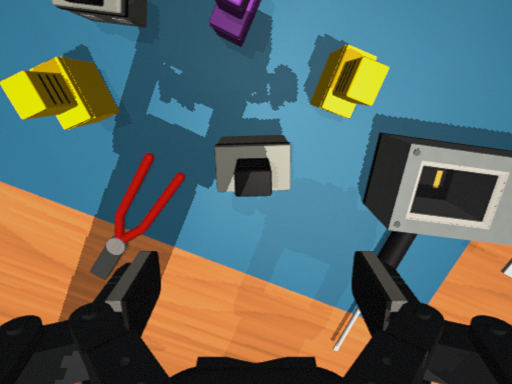

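```bash
python3 - <<'E'
import cv2
im=cv2.imread("pics/d_wrist.png")
cv2.imwrite("pics/d_pack.png",cv2.resize(im[128:204,208:300],None,fx=8,fy=8,interpolation=cv2.INTER_CUBIC))
E
```

```text
(no output)
```

View pics/d_pack.png

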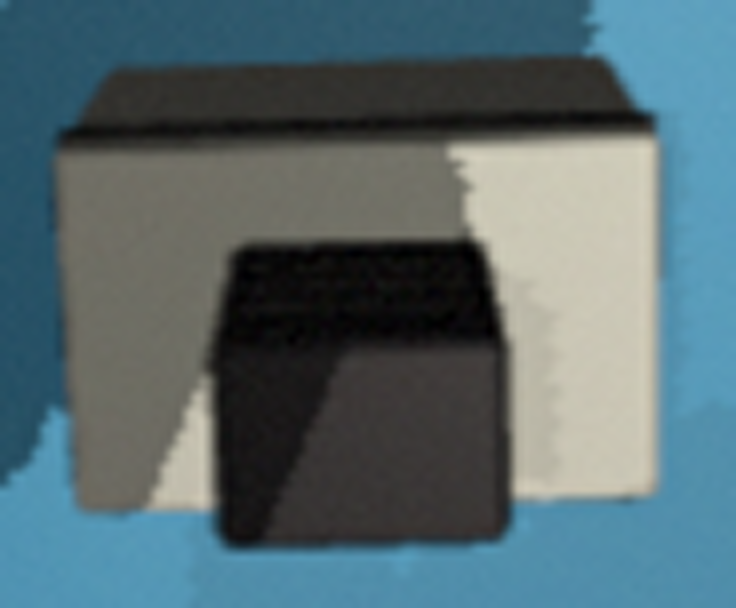

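```bash
python3 - <<'E'
from h import *
W=imaging.camera_model("wrist")
g=lambda a:[[208+c/8-.4,128+r/8-.4] for c,r in a]
w=g([[57,147],[657,135],[658,498],[78,510],[217,348],[507,342],[507,542],[218,545]])
L=[[22,35,70],[22,-35,70],[-22,-35,70],[-22,35,70],[11,15,120],[11,-15,120],[-11,-15,120],[-11,15,120]]
p,r=fit([(W,L,w)],[476,87,.42]);print(p,np.degrees(p[2]),r.round(1).reshape(-1,2).tolist())
p,r=fit([(W,L[:4],w[:4])],[476,87,.42]);print(p,np.degrees(p[2]),r.round(1).reshape(-1,2).tolist())
p,r=fit([(W,L[4:],w[4:])],[476,87,.42]);print(p,np.degrees(p[2]),r.round(1).reshape(-1,2).tolist())
from scipy.spatial.transform import Rotation as Ro
s=arm.state();q=s['ee_rot'];R=Ro.from_quat([q[1],q[2],q[3],q[0]]).as_matrix();print(R)
yaw=np.arctan2(R[1,0],R[0,0]);print(np.degrees(yaw))
z=R[:,2];d=np.cross(z,[0,0,-1]);print("levelling rotvec deg",np.degrees(d))
E
```

```text
[4.75618199e+02 8.87368418e+01 4.27822792e-01] 24.51244038502125 [[-0.4, -0.0], [0.7, -0.1], [0.1, 0.2], [-0.5, 0.3], [-1.3, -1.0], [0.7, -1.0], [0.9, 0.6], [-0.3, 1.0]]
[4.75714257e+02 8.87281407e+01 4.29216801e-01] 24.592311217506733 [[-0.4, -0.0], [0.7, -0.2], [0.2, 0.1], [-0.4, 0.3]]
[4.75495779e+02 8.87101697e+01 4.17489825e-01] 23.920404984518584 [[-1.1, -1.0], [0.8, -0.7], [0.7, 0.9], [-0.5, 1.0]]
[[ 3.96864617e-01 -9.17611718e-01  2.20728333e-02]
 [-9.17839940e-01 -3.96950315e-01  5.40753646e-04]
 [ 8.26561624e-03 -2.04739340e-02 -9.99756219e-01]]
-66.61683739719612
levelling rotvec deg [-0.0309829   1.26468019  0.        ]
```

```bash
python3 -m creep '[[0.004,0.002,-0.02,0,1.2,1.1,-1],[0,0,-0.03,0,0,0,-1],[0,0,-0.03,0,0,0,-1],[0,0,0,0,0,0,-1],[0,0,0,0,0,0,-1]]'
python3 - <<'E'
from h import *
from scipy.spatial.transform import Rotation as Ro
s=arm.state();q=s['ee_rot'];R=Ro.from_quat([q[1],q[2],q[3],q[0]]).as_matrix()
print(s['eef_pos'],np.degrees(np.arctan2(R[1,0],R[0,0])),np.degrees(np.cross(R[:,2],[0,0,-1])))
E
```

```text
t: 4.8
eef_pos: [483.6, 86.2, 159.5]
ee_rot: [-0.006, 0.84, -0.542, 0.008]
contact_force: [0.7, -0.1, 0.6]
width: 85.3
[483.63914998  86.24507184 159.54086166] -65.70998066043974 [-0.0559803   1.16137112  0.        ]
```

```bash
cat > st.py <<'E'
from h import *
from scipy.spatial.transform import Rotation as Ro
s=arm.state();q=s['ee_rot'];R=Ro.from_quat([q[1],q[2],q[3],q[0]]).as_matrix()
print(round(s['t'],2),s['eef_pos'].round(2),"yaw",np.degrees(np.arctan2(R[1,0],R[0,0])).round(2),"level",np.degrees(np.cross(R[:,2],[0,0,-1])).round(2),"F",s['contact_force'].round(1),"M",s['wrist_torque'].round(2),"w",s['width'].round(1))
E
python3 -m creep '[[-0.008,0.0025,0,0,1.2,0.3,-1],[0,0,0,0,0,0,-1],[0,0,0,0,0,0,-1]]'; python3 st.py
```

```text
t: 5.05
eef_pos: [478.3, 88.5, 165.8]
ee_rot: [-0.002, 0.841, -0.541, 0.002]
contact_force: [-0.2, -0.5, 0.0]
width: 85.2Traceback (most recent call last):
  File "st.py", line 4, in <module>
    print(round(s['t'],2),s['eef_pos'].round(2),"yaw",np.degrees(np.arctan2(R[1,0],R[0,0])).round(2),"level",np.degrees(np.cross(R[:,2],[0,0,-1])).round(2),"F",s['contact_force'].round(1),"M",s['wrist_torque'].round(2),"w",s['width'].round(1))
                                                                                                                                                                                                                               ^^^^^^^^^^^^^^^^
AttributeError: 'float' object has no attribute 'round'
```

```bash
sed -i "s/s\['width'\].round(1)/round(float(s['width']),1)/" st.py; python3 st.py; python3 -m creep '[[-0.002,0,0,0,0.3,0,-1],[0,0,0,0,0,0,-1],[0,0,0,0,0,0,-1]]'; python3 st.py
```

```text
5.05 [478.26  88.46 165.84] yaw -65.45 level [-0.07  0.28  0.  ] F [-0.2 -0.5  0. ] M [-0.01  0.03  0.03] w 85.2
t: 5.3
eef_pos: [478.4, 88.6, 170.4]
ee_rot: [-0.002, 0.841, -0.54, 0.002]
contact_force: [-0.2, 0.2, 0.1]
width: 85.2
5.3 [478.35  88.64 170.43] yaw -65.43 level [-0.08  0.37  0.  ] F [-0.2  0.2  0.1] M [ 0.01 -0.01  0.02] w 85.2
```

```bash
python3 -m creep '[[-0.003,0,-0.02,0,0.2,0,-1],[-0.002,0,-0.02,0,0.2,0,-1],[-0.001,0,-0.02,0,0.2,0,-1]]'; python3 st.py
```

```text
t: 5.55
eef_pos: [477.6, 88.9, 117.0]
ee_rot: [-0.004, 0.841, -0.54, 0.004]
contact_force: [1.7, 0.0, 0.4]
width: 85.5
5.55 [477.61  88.91 116.99] yaw -65.42 level [-0.11  0.68  0.  ] F [1.7 0.  0.4] M [-0.01  0.02  0.02] w 85.5
```

```bash
python3 -m creep '[[-0.003,0,-0.014,0,0.5,0,-1],[-0.002,0,-0.014,0,0.4,0,-1],[-0.001,0,-0.01,0,0.3,0,-1],[-0.001,0,-0.002,0,0.3,0,-1]]'; python3 st.py
```

```text
t: 5.88
eef_pos: [467.8, 88.9, 71.4]
ee_rot: [0.005, 0.841, -0.54, -0.009]
contact_force: [0.4, 0.6, 0.3]
width: 85.3
5.88 [467.76  88.91  71.44] yaw -65.41 level [-0.1  -1.23 -0.  ] F [0.4 0.6 0.3] M [ 0.05  0.04 -0.04] w 85.3
```

```bash
python3 -m creep '[[0.006,0,0.004,0,-0.8,0,-1]]'|grep eef; python3 st.py;  python3 -m creep '[[0,0,-0.001,0,0,0,-1]]'|grep eef; python3 st.py; python3 -m creep '[[0,0,-0.001,0,0,0,-1]]'|grep eef; python3 st.py
```

```text
eef_pos: [472.4, 88.9, 73.7]
5.97 [472.41  88.85  73.75] yaw -65.41 level [-0.09 -0.64 -0.  ] F [-0.2 -0.8 -0.3] M [-0.05 -0.01  0.  ] w 85.6
eef_pos: [474.1, 88.9, 74.1]
6.05 [474.06  88.89  74.11] yaw -65.41 level [-0.09 -0.46 -0.  ] F [0.4 0.2 0.5] M [-0.02 -0.04 -0.02] w 85.1
eef_pos: [474.7, 88.9, 73.8]
6.13 [474.73  88.91  73.79] yaw -65.41 level [-0.1  -0.38 -0.  ] F [0.6 0.2 0.2] M [-0.   -0.06 -0.02] w 85.1
```

```bash
python3 -m creep '[[0.001,0,0.003,0,-0.4,0,-1],[0,0,0,0,0,0,0],[0,0,0,0,0,0,0.3]]' 40|grep eef; python3 st.py;  python3 -m creep '[[0,0,0,0,0,0,1],[0,0,0,0,0,0,1],[0,0,0,0,0,0,1],[0,0,0,0,0,0,1]]'|grep eef; python3 st.py
```

```text
eef_pos: [477.8, 89.0, 79.4]
6.38 [477.77  88.99  79.43] yaw -65.41 level [-0.11  0.31  0.  ] F [-0.5  0.2 -0.9] M [-0.02 -0.   -0.01] w 63.9
eef_pos: [478.5, 89.2, 80.7]
6.72 [478.46  89.2   80.69] yaw -65.4 level [-0.13  0.45  0.  ] F [-0.2 -0.1 -1.2] M [-0.09 -0.07 -0.03] w 29.3
```

```bash
python3 -m creep '[[0,0,0.01,0,0,0,1],[0,0,0.02,0,0,0,1],[0,0,0.02,0,0,0,1],[0,0,0.02,0,0,0,1],[0,0,0.02,0,0,0,1],[0,0,0.02,0,0,0,1],[0,0,0.01,0,0,0,1]]'|grep eef; python3 st.py
python3 -m creep '[[0.01,-0.025,0,0,0,-2.5,1],[0.01,-0.025,0,0,0,-2.5,1],[0.01,-0.025,0,0,0,-2.5,1],[0.01,-0.02,0,0,0,0,1],[0,0,0,0,0,0,1],[0,0,0,0,0,0,1],[0,0,0,0,0,0,1]]'|grep eef; python3 st.py
python3 - <<'E'
from h import *
cv2.imwrite("pics/e_wrist.png",imaging.camera("wrist"));cv2.imwrite("pics/e_side.png",imaging.camera("side"));cv2.imwrite("pics/e_scene.png",imaging.camera("scene"))
E
python3 st.py
```

```text
eef_pos: [468.1, 88.5, 196.0]
7.3 [468.1   88.51 196.04] yaw -65.41 level [-0.03 -0.97 -0.  ] F [ 1.  -0.3 -4.2] M [-0.04 -0.05 -0.02] w 29.3
eef_pos: [507.2, -9.5, 196.0]
7.88 [507.21  -9.48 195.96] yaw -73.13 level [-0.22 -1.08 -0.  ] F [-0.5  1.6 -3.6] M [ 0.05 -0.04  0.06] w 29.3
8.03 [507.18  -8.73 196.21] yaw -73.05 level [-0.23 -1.04 -0.  ] F [ 0.5  0.1 -5. ] M [-0.02 -0.09 -0.06] w 29.1
```

View pics/e_wrist.png

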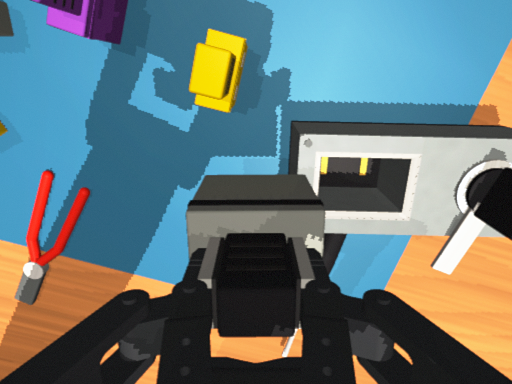

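View pics/e_side.png

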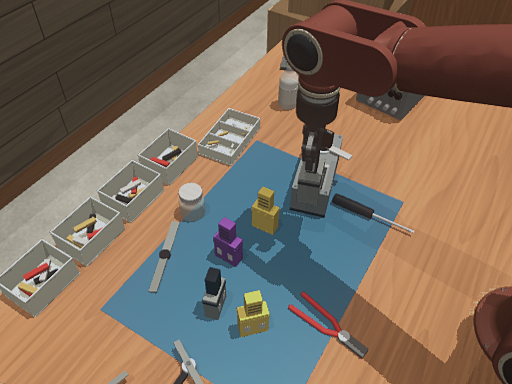

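```bash
python3 - <<'E'
import cv2
im=cv2.imread("pics/e_wrist.png")
cv2.imwrite("pics/e_bay.png",cv2.resize(im[110:245,280:440],None,fx=5,fy=4.4,interpolation=cv2.INTER_CUBIC))
cv2.imwrite("pics/e_pk.png",cv2.resize(im[165:260,180:335],None,fx=5,fy=5,interpolation=cv2.INTER_CUBIC))
E
```

```text
(no output)
```

View pics/e_bay.png

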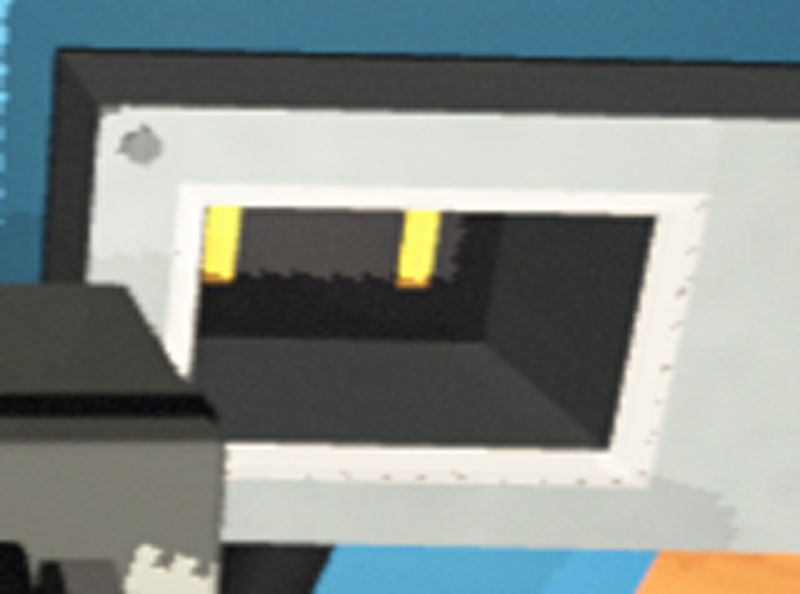

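View pics/e_pk.png

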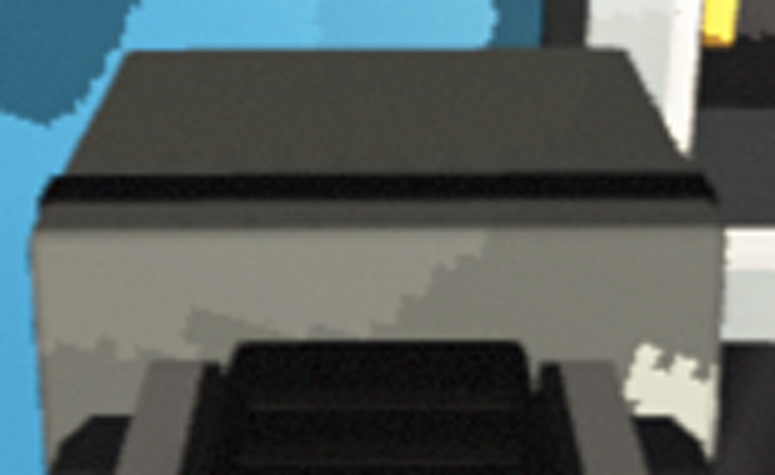

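```bash
cat > f1.py <<'E'
from h import *
from scipy.spatial.transform import Rotation as Ro
W=imaging.camera_model("wrist")
L=[[42,105,80],[28.5,91.5,80],[28.5,8.5,80],[-28.5,8.5,80],[23.5,86.5,75],[23.5,13.5,75],[-23.5,13.5,75]]
w=np.array([[300.6,133.9],[316.4,152.5],[421.6,154.8],[409.6,220.2],[321.4,157],[411,158.6],[401.4,212.3]])-.4
p,r=fit([(W,L,w)],[540,-145,.275]);print("dock",p,np.degrees(p[2]),r.round(1).reshape(-1,2).tolist());print("bay",pose(p,[0,50,10]))
Lp=np.array([[22,35,70],[22,-35,70],[22,35,0],[22,-35,0]],float)
wp=np.array([[186.6,211.4],[324.4,210.6],[206,174.6],[305.6,175]])-.4
s=arm.state()
tilt=Ro.from_rotvec(np.radians([.1,1.49,0]))
def P(x): # x,y,z of handle centre, yaw
    M=tilt*Ro.from_euler('z',x[3]); return M.apply(Lp-[0,0,95])+x[:3]
f=lambda x:(proj(W,P(x))-wp).ravel()
r=least_squares(f,[*s['eef_pos'][:2],s['eef_pos'][2]+14,.3]);x=r.x
print("handle",x,np.degrees(x[3]),r.fun.round(1),"minus TCP",x[:3]-s['eef_pos'])
zc=20
def P6(x):
    return Ro.from_rotvec(x[4:]).apply(Ro.from_euler('z',x[3]).apply(Lp-[0,0,95]))+[x[0],x[1],x[2]]
r=least_squares(lambda v:(proj(W,P6(v))-wp).ravel(),[*x,.0,.02]);print(r.x,np.degrees(r.x[3:]),r.fun.round(1))
E
python3 f1.py
```

```text
dock [ 5.42233622e+02 -1.42220222e+02  2.74206255e-01] 15.7108611099682 [[-0.3, 0.5], [-0.0, -0.6], [0.1, -0.4], [-0.3, 0.3], [-0.4, -0.2], [0.5, 0.3], [0.5, 0.3]]
bay [[528.69447578 -94.08820054  10.        ]]
handle [ 5.03592332e+02 -1.03758464e+01  2.07744287e+02  2.98644743e-01] 17.11108332882106 [-0.1 -0.2  0.2  0.3  0.2  0.3 -0.4 -0.4] minus TCP [-3.58313252 -1.64152838 11.532578  ]Traceback (most recent call last):
  File "f1.py", line 19, in <module>
    r=least_squares(lambda v:(proj(W,P6(v))-wp).ravel(),[*x,.0,.02]);print(r.x,np.degrees(r.x[3:]),r.fun.round(1))
    return func(*args, **kwargs)
    vector_fun = VectorFunction(
        fun_wrapped,
    ...<6 lines>...
        workers=workers
    )
    self._update_fun()
    ~~~~~~~~~~~~~~~~^^
    self.f = self.fun_wrapped(xp_copy(self.x))
             ~~~~~~~~~~~~~~~~^^^^^^^^^^^^^^^^^
    return np.atleast_1d(self.fun(x))
                         ~~~~~~~~^^^
    return self.f(x, *self.args, **self.kwargs)
           ~~~~~~^^^^^^^^^^^^^^^^^^^^^^^^^^^^^^
  File "f1.py", line 19, in <lambda>
    r=least_squares(lambda v:(proj(W,P6(v))-wp).ravel(),[*x,.0,.02]);print(r.x,np.degrees(r.x[3:]),r.fun.round(1))
                                     ~~^^^
  File "f1.py", line 18, in P6
    return Ro.from_rotvec(x[4:]).apply(Ro.from_euler('z',x[3]).apply(Lp-[0,0,95]))+[x[0],x[1],x[2]]
           ~~~~~~~~~~~~~~^^^^^^^
  File "scipy/spatial/transform/_rotation.pyx", line 1280, in scipy.spatial.transform._rotation.Rotation.from_rotvec
ValueError: Expected `rot_vec` to have shape (3,) or (N, 3), got (2,)
```

```bash
python3 -m creep '[[0.007,-0.02,0,0,-0.5,-0.7,1],[0.007,-0.02,0,0,-0.5,-0.7,1],[0.006,-0.02,0,0,-0.5,0,1],[0.005,-0.02,0,0,0,0,1],[0,0,0,0,0,0,1],[0,0,0,0,0,0,1]]'|grep eef; python3 st.py
```

```text
eef_pos: [531.5, -85.8, 195.6]
8.53 [531.53 -85.82 195.61] yaw -73.93 level [-0.35  0.46  0.  ] F [-0.3  0.2 -4.4] M [ 0.09 -0.01 -0.07] w 29.5
```

```bash
python3 -m creep '[[0.0,-0.006,0,-0.2,0,-0.35,1],[0,0,0,0,0,0,1],[0,0,0,0,0,0,1]]'|grep eef; python3 st.py
python3 - <<'E'
from h import *
im=imaging.camera("wrist");cv2.imwrite("pics/g_wrist.png",im)
im=imaging.camera("side");cv2.imwrite("pics/g_side.png",im);im2=imaging.camera("scene");cv2.imwrite("pics/g_scene.png",im2)
cv2.imwrite("pics/g_c.png",np.hstack([cv2.resize(im[100:220,260:380],(390,390),interpolation=cv2.INTER_CUBIC),cv2.resize(im2[80:210,160:290],(390,390),interpolation=cv2.INTER_CUBIC)]))
E
python3 st.py
```

```text
eef_pos: [531.0, -89.9, 195.3]
8.78 [530.96 -89.94 195.33] yaw -74.15 level [-0.18  0.42  0.  ] F [-0.9 -0.9 -4.1] M [ 0.05  0.   -0.  ] w 29.1
8.93 [531.05 -90.09 195.39] yaw -74.15 level [-0.17  0.43  0.  ] F [-0.   0.2 -4.4] M [ 0.05  0.02 -0.06] w 29.6
```

View pics/g_wrist.png

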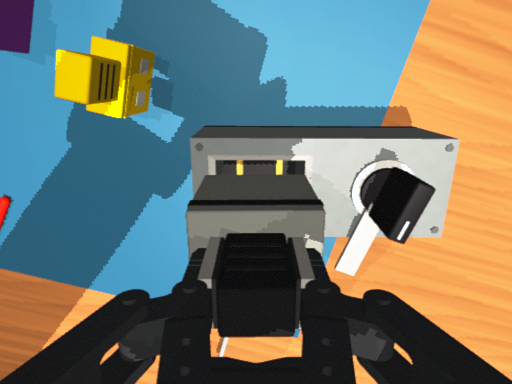

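View pics/g_c.png

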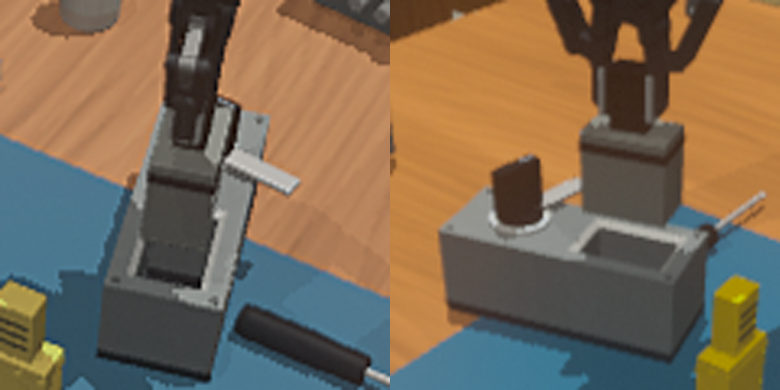

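```bash
python3 - <<'E'
import cv2
im=cv2.imread("pics/g_wrist.png")
cv2.imwrite("pics/g_z1.png",cv2.resize(im[120:225,180:340],None,fx=5,fy=5,interpolation=cv2.INTER_CUBIC))
cv2.imwrite("pics/g_z2.png",cv2.resize(im[125:285,320:470],None,fx=3.5,fy=3.5,interpolation=cv2.INTER_CUBIC))
E
```

```text
(no output)
```

View pics/g_z1.png

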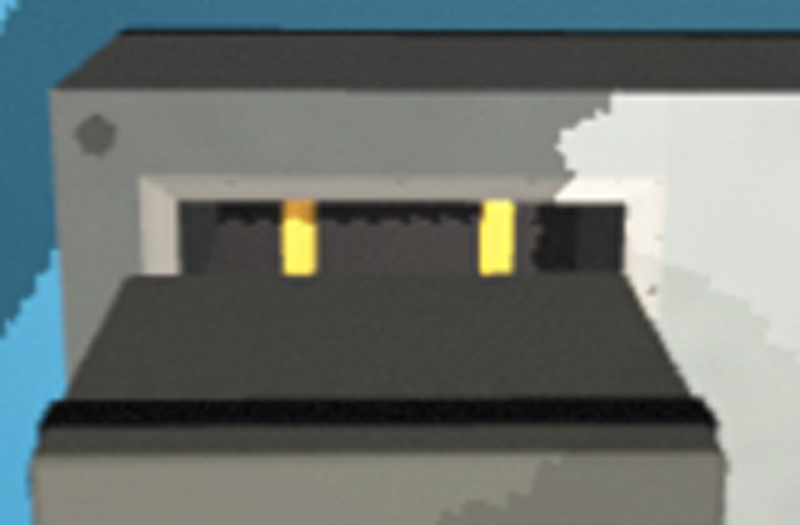

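View pics/g_z2.png

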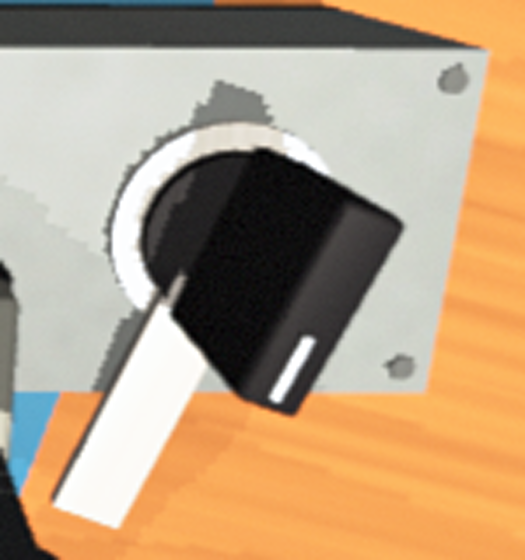

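```bash
cat > f2.py <<'E'
from h import *
from scipy.spatial.transform import Rotation as Ro
W=imaging.camera_model("wrist")
L=[[42,105,80],[28.5,91.5,80],[28.5,8.5,80],[23.5,86.5,75],[23.5,13.5,75],[42,-105,80],[-42,-105,80]]
w=np.array([[190,138],[208,155.6],[312.6,155.6],[215.6,160.4],[305,160.8],[459.4,139.3],[441.4,236.4]])-.4
p,r=fit([(W,L,w)],[540,-145,.275]);print("dock",p,np.degrees(p[2]),r.round(1).reshape(-1,2).tolist());bay=pose(p,[0,50,10]);print("bay",bay,"knob ax",pose(p,[0,-50,116]))
Lp=np.array([[22,35,70],[22,-35,70],[22,35,0],[22,-35,0]],float)
wp=np.array([[186.6,211],[324.6,211.4],[206,175],[304.4,175]])-.4
s=arm.state()
def P(x): 
    return Ro.from_euler('z',x[3]).apply(Lp-[0,0,95])+x[:3]
r=least_squares(lambda x:(proj(W,P(x))-wp).ravel(),[*s['eef_pos'][:2],s['eef_pos'][2]+14,.3]);x=r.x
print("handle",x,np.degrees(x[3]),r.fun.round(1),"minus TCP",x[:3]-s['eef_pos'])
print("move",bay[0,:2]-x[:2],"in dock axes",Ro.from_euler('z',-p[2]).apply([*(bay[0,:2]-x[:2]),0]), "yaw",np.degrees(p[2]-x[3]))
Lk=[[-22,7,133],[-22,-7,133],[22,-7,133],[22,7,133]]
wk=np.array([[418.6,183.6],[435.1,189.3],[404.3,242.7],[388.6,238.7]])-.4
for a in (3.1,0):
  k,r=fit([(W,Lk,wk)],[550,-190,a]);print("knob",k,np.degrees(k[2]),r.round(1))
E
python3 f2.py
```

```text
dock [ 5.42208032e+02 -1.42943939e+02  2.75261344e-01] 15.77131325077469 [[-0.0, 0.4], [0.0, -0.1], [0.2, 0.1], [-0.3, -0.1], [0.4, -0.3], [0.0, -0.4], [-0.3, 0.5]]
bay [[528.61810955 -94.82622943  10.        ]] knob ax [[ 555.79795468 -191.0616492   116.        ]]
handle [ 5.26829245e+02 -9.14777082e+01  2.06415864e+02  2.75165159e-01] 15.765802259343376 [-0.2  0.1 -0.4 -0.   0.2 -0.1  0.6  0. ] minus TCP [-4.22094133 -1.38898523 11.0260368 ]
move [ 1.78886433 -3.34852122] in dock axes [ 0.81139822 -3.70867401  0.        ] yaw 0.005510991431312693
knob [ 556.36984925 -192.08158608    3.32293809] 190.39032814317585 [ 13.1  -0.  -24.6  -7.7  -8.9   0.2  26.8   6. ]
knob [ 528.54088787 -203.51244409  145.46614578] 8334.59621502747 [  0.6  97.7   1.4  81.2  -0.3 -17.1  -2.4  -1.2]
```

```bash
python3 -m creep '[[0.002,-0.0035,0,0,0,0,1],[0,0,-0.002,0,0,0,1],[0,0,-0.004,0,0,0,1]]'|grep eef; python3 st.py
python3 -m creep '[[0,0,-0.006,0,0,0,1],[0,0,-0.006,0,0,0,1]]'|grep eef; python3 st.py
```

```text
eef_pos: [533.8, -93.3, 190.2]
9.18 [533.8  -93.33 190.25] yaw -74.08 level [-0.13  0.55  0.  ] F [-0.7  0.7 -4. ] M [ 0.    0.03 -0.02] w 29.4
eef_pos: [534.3, -93.5, 177.9]
9.35 [534.25 -93.45 177.87] yaw -74.08 level [-0.11  0.62  0.  ] F [ 0.2  0.5 -4.4] M [0.04 0.04 0.03] w 29.6
```

```bash
python3 -m creep '[[-0.0015,0,-0.005,0,0.15,0,1],[-0.0005,0,-0.004,0,0,0,1]]'|grep eef; python3 st.py
python3 -m creep '[[-0.0005,0,-0.004,0,0,0,1],[-0.0005,0,-0.004,0,0,0,1]]'|grep eef; python3 st.py
```

```text
eef_pos: [531.5, -93.2, 166.6]
9.52 [531.52 -93.24 166.61] yaw -74.08 level [-0.15  0.35  0.  ] F [-0.   0.3 -4.6] M [-0.01  0.06 -0.04] w 29.4
eef_pos: [529.9, -93.1, 156.9]
9.68 [529.87 -93.09 156.86] yaw -74.09 level [-0.18  0.26  0.  ] F [ 0.1 -0.2 -4.8] M [-0.04 -0.01 -0.02] w 29.9
```

```bash
python3 -m creep '[[0.003,0,-0.001,0,0,0,1],[0.001,0,-0.001,0,0,0,1]]'|grep eef; python3 st.py
python3 - <<'E'
from h import *
im=imaging.camera("wrist");cv2.imwrite("pics/i_wrist.png",im)
cv2.imwrite("pics/i_z.png",cv2.resize(im[110:230,170:350],None,fx=4.4,fy=4.4,interpolation=cv2.INTER_CUBIC))
E
python3 st.py
```

```text
eef_pos: [533.0, -92.9, 153.2]
9.85 [532.99 -92.94 153.15] yaw -74.1 level [-0.21  0.11  0.  ] F [-0.6 -0.  -2.7] M [-0.09  0.19 -0.03] w 29.5
9.9 [532.84 -92.86 152.83] yaw -74.1 level [-0.22  0.08  0.  ] F [ 0.3  0.4 -4.8] M [ 0.   -0.   -0.05] w 29.6
```

View pics/i_z.png

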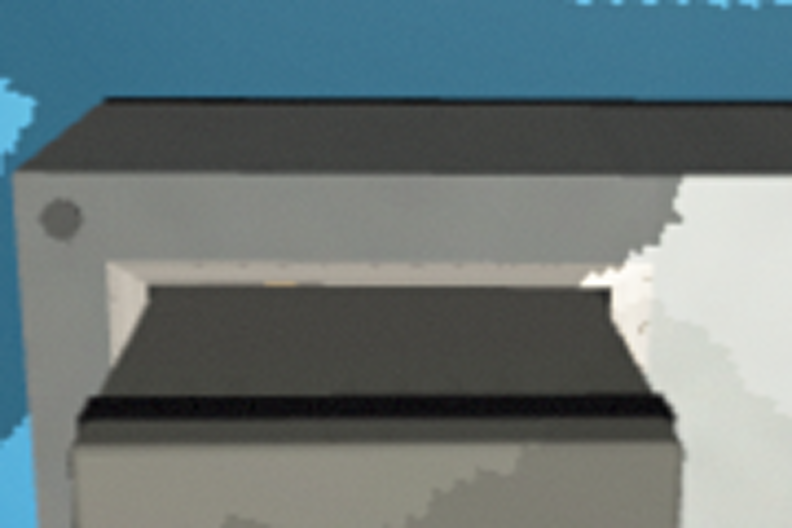

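```bash
python3 -m creep '[[0,0,-0.005,0,-0.3,0,1],[0,0,-0.005,0,0,0,1]]'|grep eef; python3 st.py
python3 -m creep '[[0,0,-0.005,0,0,0,1],[0,0,-0.005,0,0,0,1]]'|grep eef; python3 st.py
```

```text
eef_pos: [533.0, -93.5, 143.7]
10.07 [532.95 -93.46 143.71] yaw -74.09 level [-0.13  0.36  0.  ] F [-1.1  0.4 -3.6] M [-0.07  0.43 -0.08] w 29.6
eef_pos: [532.9, -93.7, 133.2]
10.23 [532.95 -93.74 133.21] yaw -74.1 level [-0.09  0.38  0.  ] F [-1.4 -0.7 -3.5] M [-0.15  0.31 -0.06] w 29.7
```

```bash
for i in 1 2 ; do python3 -m creep '[[0,0,-0.006,0,0,0,1],[0,0,-0.006,0,0,0,1]]'|grep eef; python3 st.py; done; python3 -m creep '[[0,0,-0.005,0,0,0,1]]'|grep eef; python3 st.py
```

```text
eef_pos: [533.0, -93.9, 120.3]
10.4 [532.95 -93.91 120.27] yaw -74.11 level [-0.07  0.39  0.  ] F [-1.3  0.1 -3. ] M [-0.12  0.31 -0.08] w 29.4
eef_pos: [532.9, -93.9, 106.7]
10.57 [532.92 -93.9  106.74] yaw -74.11 level [-0.08  0.4   0.  ] F [-1.6 -0.2 -3.5] M [-0.11  0.28 -0.03] w 29.6
eef_pos: [532.8, -93.8, 100.7]
10.65 [532.83 -93.77 100.73] yaw -74.11 level [-0.1   0.39  0.  ] F [-1.2 -0.2 -2.9] M [-0.1   0.17  0.03] w 29.6
```

```bash
for i in 1 2 3 4 5; do python3 -m creep '[[0,0,-0.003,0,0,0,1]]'|grep XX; python3 st.py; done
```

```text
10.73 [532.7  -93.49  96.54] yaw -74.12 level [-0.14  0.38  0.  ] F [ 0.  -0.2 -4.8] M [-0.05  0.05 -0.02] w 29.7
10.82 [532.74 -93.42  92.95] yaw -74.11 level [-0.15  0.38  0.  ] F [-1.  -0.2 -4.1] M [-0.04  0.21 -0.02] w 29.8
10.9 [532.84 -93.09  90.52] yaw -74.12 level [-0.21  0.34  0.  ] F [-12.5   2.9  23.3] M [ 0.3   1.95 -0.21] w 29.4
10.98 [532.89 -93.09  90.56] yaw -74.12 level [-0.22  0.22  0.  ] F [-18.1   3.5  26. ] M [ 0.33  2.64 -0.21] w 29.9
11.07 [532.84 -93.15  90.61] yaw -74.12 level [-0.22  0.1   0.  ] F [-12.8   2.5  12.8] M [ 0.2   1.7  -0.14] w 29.6
```

```bash
python3 -m creep '[[0,0,0,0,0,0,1],[0,0,0,0,0,0,-0.3],[0,0,0,0,0,0,-0.3],[0,0,0,0,0,0,-0.3],[0,0,0,0,0,0,-0.3]]'|grep eef; python3 st.py
python3 - <<'E'
from h import *
for c,(y0,x0) in (("wrist",(110,170)),):
    im=imaging.camera(c);cv2.imwrite("pics/j_wrist.png",im)
a=imaging.camera("side");b=imaging.camera("scene")
cv2.imwrite("pics/j_c.png",np.hstack([cv2.resize(a[100:220,260:380],(390,390),interpolation=cv2.INTER_CUBIC),cv2.resize(b[80:210,160:290],(390,390),interpolation=cv2.INTER_CUBIC)]))
E
```

```text
eef_pos: [537.3, -94.1, 95.8]
11.48 [537.29 -94.06  95.85] yaw -74.1 level [-0.08  0.72  0.  ] F [-0.6  0.6 -0.1] M [ 0.01 -0.03  0.  ] w 55.8
```

View pics/j_c.png

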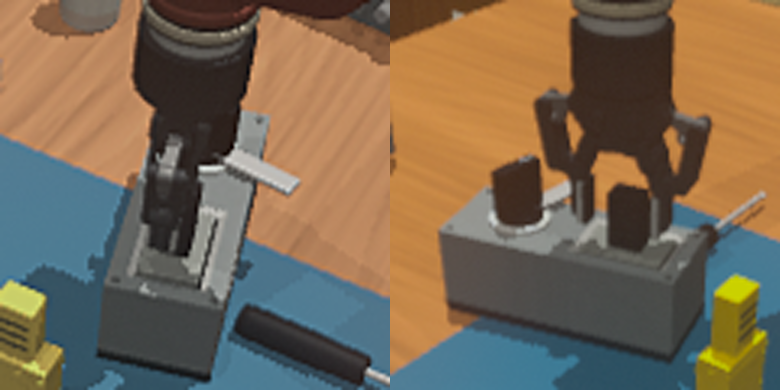

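View pics/j_wrist.png

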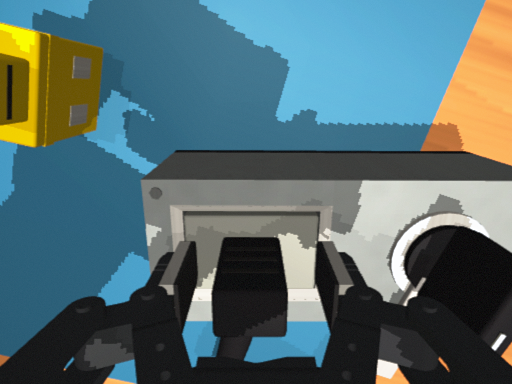

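```bash
python3 -m creep '[[0.001,0,0.01,0,0,0,-0.3],[0.002,0,0.018,0,0,0,-0.3],[0.002,0,0.02,0,0,0,-0.3],[0.002,0,0.02,0,0,0,-0.3],[0.002,0,0.018,0,0,0,-0.3],[0,0,0,0,0,0,-0.3]]'|grep eef; python3 st.py
python3 - <<'E'
from h import *
im=imaging.camera("wrist");cv2.imwrite("pics/k_wrist.png",im)
print(arm.state()['joints'].round(2))
E
python3 st.py
```

```text
eef_pos: [544.5, -93.3, 185.6]
12.13 [544.54 -93.27 185.58] yaw -74.11 level [-0.18  0.46  0.  ] F [ 0.8 -0.2  0.4] M [ 0.03 -0.01  0.03] w 55.7
[-0.31 -0.09  1.84  0.01  1.39  0.99]
12.18 [543.71 -93.07 183.77] yaw -74.11 level [-0.21  0.34  0.  ] F [-0.1  0.2  0.4] M [-0.03 -0.01 -0.02] w 55.7
```

View pics/k_wrist.png

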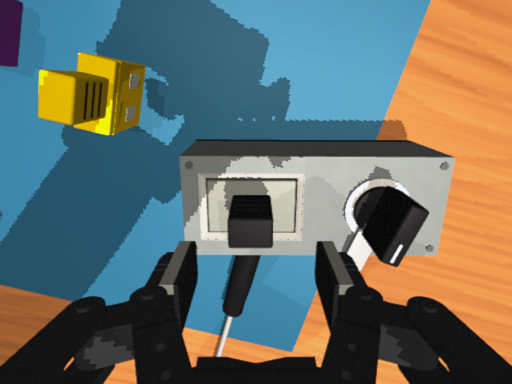

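```bash
python3 - <<'E'
import cv2
im=cv2.imread("pics/k_wrist.png")
cv2.imwrite("pics/k_z.png",cv2.resize(im[170:280,330:460],None,fx=5,fy=5,interpolation=cv2.INTER_CUBIC))
E
```

```text
(no output)
```

View pics/k_z.png

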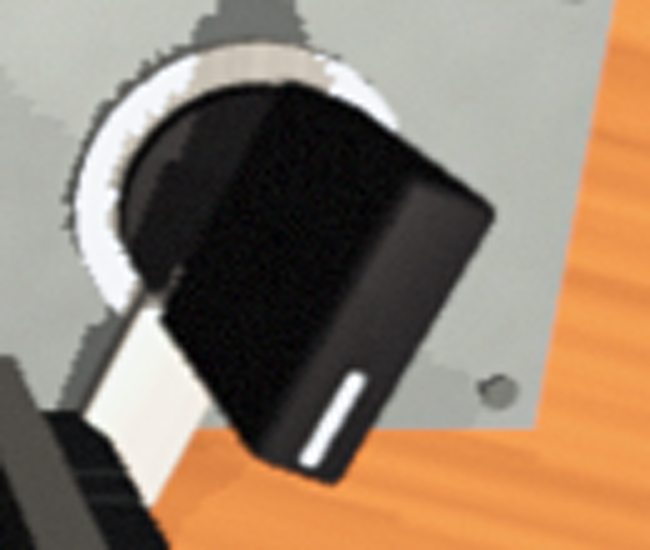

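```bash
python3 - <<'E'
from h import *
W=imaging.camera_model("wrist")
Lk=[[-22,-7,133],[-22,7,133],[22,7,133],[22,-7,133]]
wk=np.array([[330+c/5,170+r/5] for c,r in [(417,178),(495,213),(337,485),(257,455)]])-.4
k,r=fit([(W,Lk,wk)],[555,-190,3.1]);print("knob",k,np.degrees(k[2]),r.round(1))
# bay/handle check : handle top corners
print(proj(W,[[555.8,-191,133],[528.6,-94.5,130]]))
E
```

```text
knob [ 555.59165359 -189.79926031    3.03041365] 173.62991230348942 [-0.3 -1.6  3.6 -0.6  0.2  2.1 -2.5  1. ]
[[406.56679388 237.39735214]
 [250.6439797  234.81929995]]
```

```bash
python3 -m creep '[[0.003,-0.02,0,0,0,-5,-0.3],[0.003,-0.02,0,0,0,-5,-0.3],[0.003,-0.02,0,0,0,-5,-0.3],[0.001,-0.02,0,0,0,-4,-0.3],[0,-0.015,0,0,0.3,0,-0.3],[0,0,0,0,0,0,-0.3],[0,0,0,0,0,0,-0.3]]'|grep eef; python3 st.py
python3 - <<'E'
from h import *
im=imaging.camera("wrist");cv2.imwrite("pics/l_wrist.png",im)
E
python3 st.py
```

```text
eef_pos: [550.0, -189.5, 176.0]
12.77 [ 550.04 -189.52  175.99] yaw -93.69 level [-0.41 -0.45 -0.  ] F [-0.5  0.4 -0.7] M [-0.03  0.01 -0.03] w 55.6
12.82 [ 549.93 -189.32  175.86] yaw -93.67 level [-0.39 -0.46 -0.  ] F [-0.8 -0.3 -0.8] M [-0.    0.01  0.01] w 55.5
```

View pics/l_wrist.png

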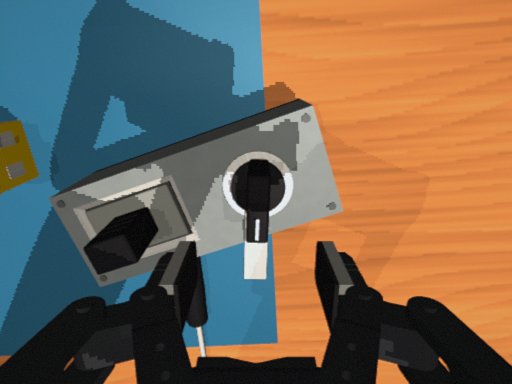

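```bash
python3 - <<'E'
import cv2
im=cv2.imread("pics/l_wrist.png")
cv2.imwrite("pics/l_z.png",cv2.resize(im[140:290,210:310],None,fx=4,fy=4,interpolation=cv2.INTER_CUBIC))
E
```

```text
(no output)
```

View pics/l_z.png

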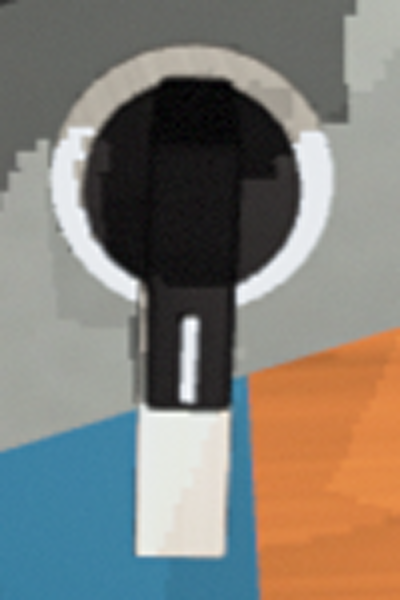

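```bash
python3 - <<'E'
from h import *
W=imaging.camera_model("wrist")
Lk=[[-22,-7,133],[-22,7,133],[22,7,133],[22,-7,133]]
wk=np.array([[210+c/4,140+r/4] for c,r in [(150,145),(240,145),(230,410),(147,408)]])-.4
k,r=fit([(W,Lk,wk)],[555,-190,3.1]);print("knob",k,np.degrees(k[2]),r.round(1))
E
```

```text
knob [ 555.96160218 -190.69153262    3.05703436] 175.15516656719888 [-0.8 -1.1  0.8 -0.6  0.9  1.1 -0.9  1.1]
```

```bash
python3 -m creep '[[0.005,-0.001,-0.01,-0.3,-0.4,-1,-0.3],[0,0,-0.012,0,0,0,-0.3],[0,0,-0.012,0,0,0,-0.3]]'|grep XX; python3 st.py; python3 -m creep '[[0,0,-0.008,0,0,0,-0.3],[0,0,-0.008,0,0,0,-0.3]]'|grep XX; python3 st.py
```

```text
13.07 [ 556.34 -189.    142.81] yaw -94.44 level [-0.03  0.2   0.  ] F [ 0.1 -0.3  0.5] M [ 0.02 -0.02  0.03] w 55.4
13.23 [ 555.16 -187.22  123.36] yaw -94.27 level [-0.13  0.03  0.  ] F [-0.6  0.4  0.5] M [-0.02  0.04  0.01] w 55.5
```

```bash
python3 -m creep '[[0.001,-0.003,-0.006,0,0,-0.3,-0.3],[0,-0.001,-0.006,0,0,0,-0.3],[0,0,-0.004,0,0,0,-0.3]]'|grep XX; python3 st.py; python3 -m creep '[[0,-0.001,-0.003,0,0,-0.2,-0.3],[0,0,0,0,0,0,-0.3]]'|grep XX; python3 st.py
```

```text
13.48 [ 554.76 -190.05  103.18] yaw -94.5 level [-0.24 -0.2  -0.  ] F [ 1.   0.8 -0.4] M [ 0.04 -0.    0.03] w 55.8
13.65 [ 554.17 -190.99   98.51] yaw -94.72 level [-0.29 -0.3  -0.  ] F [ 0.2  1.1 -0.3] M [-0.02  0.04 -0.01] w 55.4
```

```bash
python3 -m creep '[[0.001,0,0,0,-0.2,0,0.3],[0.001,0,0,0,0,0,0.7],[0,0,0,0,0,0,1],[0,0,0,0,0,0,1],[0,0,0,0,0,0,1],[0,0,0,0,0,0,1]]' 60|grep XX; python3 st.py
```

```text
14.15 [ 557.   -190.72   99.76] yaw -94.71 level [-0.3   0.01  0.  ] F [ 0.2  0.6 -1.4] M [-0.21 -0.03 -0.06] w 12.9
```

```bash
python3 -m creep '[[0,0,0,0,0,-4,1],[0,0,0,0,0,-5,1],[0,0,0,0,0,-5,1]]'|grep XX; python3 st.py;python3 -m creep '[[0,0,0,0,0,-5,1],[0,0,0,0,0,-5,1],[0,0,0,0,0,-5,1]]'|grep XX; python3 st.py
```

```text
14.4 [ 556.85 -191.39   99.75] yaw -109.14 level [-0.16  0.06  0.  ] F [-0.9 -0.4 -0.4] M [0.03 0.08 0.12] w 13.2
14.65 [ 556.54 -192.03   99.75] yaw -124.87 level [-0.09  0.06  0.  ] F [-0.4 -0.6 -2.1] M [0.21 0.14 0.12] w 13.2
```

```bash
python3 -m creep '[[0,0,0,0,0,-5,1],[0,0,0,0,0,-5,1],[0,0,0,0,0,-5,1]]'|grep XX; python3 st.py;python3 -m creep '[[0,0,0,0,0,-5,1],[0,0,0,0,0,-5,1],[0,0,0,0,0,-5,1]]'|grep XX; python3 st.py
```

```text
14.9 [ 556.08 -192.53   99.74] yaw -140.67 level [-0.07  0.01  0.  ] F [-0.3 -0.5 -0.7] M [ 0.18  0.24 -0.03] w 13.1
15.15 [ 555.43 -192.86   99.73] yaw -156.5 level [-0.09 -0.06 -0.  ] F [-0.6  1.  -0.2] M [ 0.13  0.26 -0.02] w 13.1
```

```bash
python3 -m creep '[[0,0,0,0,0,-4,1],[0,0,0,0,0,-3,1]]'|grep XX; python3 st.py;python3 -m creep '[[0,0,0,0,0,-2,1],[0,0,0,0,0,-2,1]]'|grep XX; python3 st.py
```

```text
15.32 [ 555.12 -192.95   99.74] yaw -163.96 level [-0.11 -0.09 -0.  ] F [-1.1  0.4 -1. ] M [ 0.1   0.11 -0.01] w 13.3
15.48 [ 555.07 -192.95   99.8 ] yaw -167.78 level [-0.05 -0.1  -0.  ] F [ 1.1  0.4 -0.1] M [ 0.16 -0.06  2.2 ] w 13.3
```

```bash
python3 -m creep '[[0,0,0,0,0,2,1],[0,0,0,0,0,0,0.3],[0,0,0,0,0,0,-0.3],[0,0,0,0,0,0,-0.3],[0,0,0,0,0,0,-0.3]]'|grep XX; python3 st.py;python3 -m creep '[[0,0,0.01,0,0,0,-0.3],[0,0,0.02,0,0,0,-0.3],[0,0,0.02,0,0,0,-0.3],[0,0,0.03,0,0,0,-0.3],[0,0,0.03,0,0,0,-0.3],[0,0,0.03,0,0,0,-0.3],[0,0,0.02,0,0,0,-0.3],[0,0,0,0,0,0,-0.3]]'|grep XX; python3 st.py
python3 - <<'E'
from h import *
im=imaging.camera("wrist");cv2.imwrite("pics/m_wrist.png",im)
a=imaging.camera("side");b=imaging.camera("scene");cv2.imwrite("pics/m_side.png",a);cv2.imwrite("pics/m_scene.png",b)
cv2.imwrite("pics/m_c.png",np.hstack([cv2.resize(a[100:220,260:380],(390,390),interpolation=cv2.INTER_CUBIC),cv2.resize(b[80:210,160:290],(390,390),interpolation=cv2.INTER_CUBIC)]))
E
```

```text
15.9 [ 555.75 -193.55  100.68] yaw -165.65 level [ 0.08 -0.01  0.  ] F [ 1.2 -1.   0.3] M [0.01 0.05 0.04] w 55.6
16.57 [ 552.86 -193.02  271.67] yaw -165.94 level [ 0.05 -0.07  0.  ] F [0.3 0.  0.6] M [-0.04 -0.02 -0.01] w 55.6
```

View pics/m_c.png

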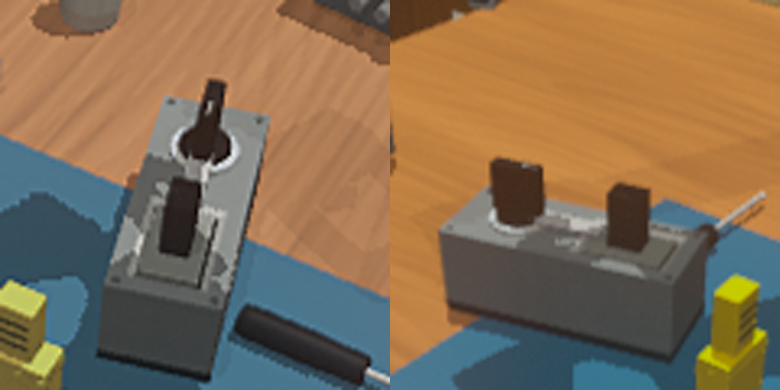

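View pics/m_wrist.png

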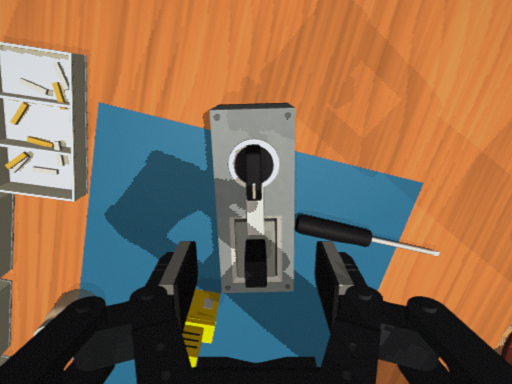

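View pics/m_side.png

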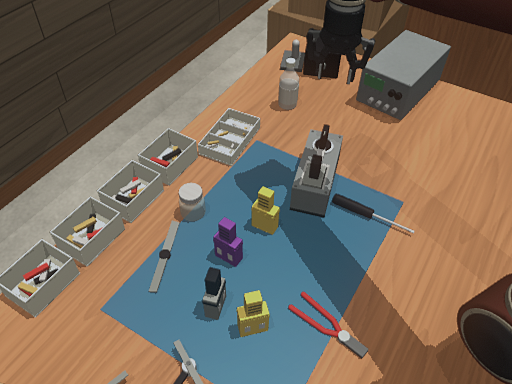

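```bash
python3 st.py; python3 -c "
from plant import arm
print(arm.sign_off())"
```

```text
16.72 [ 550.73 -191.91  264.69] yaw -165.92 level [-0.21 -0.57 -0.  ] F [-0.2  0.  -1.3] M [ 0.05  0.03 -0.03] w 55.4
the job is handed in; nothing more can be done
None
```

I put the larger grey pack into the dock bay, turned the lock knob clockwise to its stop and let go. The job was handed in at about 16.7 s; sign-off gives no verdict.

- **Seating:** the pack went down slowly and bottomed out with the tool at 90.5 mm, where about 91 mm was expected. The vertical contact force peaked at about 26 N. In the pictures afterwards its shoulder is flush with the dock top.
- **Lock:** I turned the knob about 73°. The torque reversed once past the detent, then rose to 2.2 N m against the stop. The last pictures show the bar and steel tab along the dock's long axis, with the tab over the pack's shoulder.
- **Clearance:** the gripper is open and about 130 mm above the knob, with no contact force beyond noise.
- **Other objects:** the slimmer pack, the jar and the purple and yellow look-alikes look unmoved in the side view. I compared them by eye and did not measure them.

**Disagreements:** the first side-camera dock position was about 5 mm off the wrist camera's in y. I relied on the wrist camera, taking pack and bay from the same picture, and the fit confirmed it. The arm also drifted a few millimetres per move, which I corrected as I went. I did not read the final lock angle as a number.

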